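# Draw the roll spindle out through the case hatch

## Robot

A 6-joint arm with a two-finger parallel gripper is mounted at the origin on a cart in front of the work surface, level with it; the furniture and walls round the work are solid. World frame = base frame: x ahead of the robot, y to its left, z up, the work surface at z = 0. Lengths are in m, angles in degrees, forces in N, time in s.
With the tool pointing down it reaches from about 0.4 to 0.825 m from the base axis. Payload 7 kg.
Tool frame: the origin (TCP) lies between the finger pads; the fingertips stand 25 mm ahead of it and the grasp point (between the pads) lies 6 mm ahead of it; z points along the fingers, y is the line along which they close (so a half turn about z gives the same grasp; the last joint's range is limited). The gripper opens to 88 mm and grips with 3 to 60 N. Pads are 19 mm wide; open, the fingers measure 130 mm over their backs; the gripper's body (78 mm by 193 mm) begins 47 mm behind the grasp point.
Start: joints at [93.111, 20.546, 0.682, 0, -70.136, -16.507], TCP at [0.156, 0.657, 0.252] pointing down, gripper open.
Joint ranges: [-176.03, 176.03], [-82.01, 121.73], [-58.28, 71.71], [-173.87, 95.51], [-174.79, -0.11], [-173.66, 173.66]. Speed limits (degrees/s): [136.94, 136.94, 172.46, 180, 180, 180].

## Interface

Orientations are given as [roll, pitch, yaw] about the fixed x, y, z axes, in that order (R = Rz(yaw) Ry(pitch) Rx(roll)).
In Python, from plant import ctrl, cams gives the robot as it stands (ctrl), with the cameras (cams).
- The arm moves only by the tool drive_effector, called after "Request:" by a JSON object that holds its "fn" and its "kwargs". Schema: {"type":"object","properties":{"moves":{"type":"array","items":{"type":"array","prefixItems":[{"type":"array","items":{"type":"number"},"minItems":3,"maxItems":3},{"type":"number"},{"type":"number"}],"minItems":3,"maxItems":3},"minItems":1,"maxItems":8},"only":{"type":"string"},"quiet":{"type":"boolean"},"lines":{"type":"string"}},"required":["moves"],"additionalProperties":false}. moves is a list of rows, 1 to 8 of them, each written [[dx, dy, dz], turn, opening]: dx, dy, dz in fractions of the full range, 1 being 1 m, then a turn about the tool's z in parts of the range, where 1.0 means 60 degrees, then the finger opening in m; each row is the pose to reach, as a shift and turn from the pose commanded when the call began, along the tool's axes at that moment; what a row does not reach only later rows make up. A row lasts 1/8 s, in which the tool goes at most 0.0625 m and 10.7 degrees, less where a joint would pass 70% of its speed; a pose out of reach is approached as far as the arm can. The fingers move at their own pace and stop on an object; the grip force is fixed at half the most. Time passes only in rows, so rows that do not move let the fingers close. The tool returns the time, the measured TCP pose, the force, the opening and the grip force at its end. only (a regular expression) keeps the lines of the reply that match it, lines (a string "A,B") keeps lines A to B, and quiet returns only ok. Input that does not fit is refused with a message, and nothing moves.
- ctrl.get_obs(): the state, without advancing time (a new reading comes with each control period).
- cams.snapshot(name): name is "side" or "top"; returns a dict with "frame" (480x640x3 uint8, red, green, blue), "z_map" (480x640 float32, m along the optical axis (not along the pixel's ray), 0 where there is no reading), "fovy" (degrees; the focal length in pixels is half the picture's height over the tangent of half this angle, whatever the lens; pixels are square), "cx", "cy" (the principal point, pixels), "R" (3x3) and "t" (3): a world point X has camera coordinates R X + t. Camera axes: x right, y down, z forward; pixel columns grow to the right and rows downward; lengths in m; the calibration is good to about 2 mm. A picture is of the moment at which its call begins.
- ctrl.close_job(): hands the job in; it is judged then, once.
The state is a dict: "clock": time; "joint_pos": joint angles; "qvel": joint speeds; "tau": joint torques, N m; "tool_pos": TCP position; "orientation": TCP orientation; "force": force on the tool from outside, world axes, zero at the start; "moment": the same for the moment, N m; "opening": finger opening in m; "gripper_force": force on a finger pad.
Only numpy, scipy, OpenCV 4.12 (cv2) and the standard library are available. Lean on these libraries where they do the work, as an engineer would, in place of code of your own. Each camera call takes 0.05 s, during which the arm holds its last target. There are 200 camera calls.

## Task

The roll spindle, a square metal bar, lies in the grey steel case on the bench; it is longer than the hatch in the case's cover, and both its ends are hidden under the cover. Shift it lengthwise under the cover until one end comes free, tilt that end up, draw the spindle out slantwise through the hatch, and finish while still holding it in the gripper: level, at rest, and well clear above the top of the case, ready for a roll to be slipped on. Leave the label roll, the cardboard core and the weight behind the case standing where they are.

Things in the scene. Friction and masses are not known exactly. Their poses are not given: they have to be found in the camera images.
- case: Grey sheet-metal case fixed to the bench, 176 (x) x 368 (y) x 82 mm high, plus 17 mm screwed feet beyond each y end; origin at the centre of its underside, y along its length, z up. Inside 168 (x) x 360 (y) mm, the rubber-lined floor 6 mm above the bench. Its fixed cover, 76 to 80 mm above the bench, has a hatch in the middle (see hatch).
- hatch (a point): Centre of the hatch, level with the top of its trim, 82.5 mm above the bench (the case's highest part). Clear opening 156 (case x) x 170 mm (case y), edged with a round black trim 9 mm thick whose underside is 73.5 mm above the bench.
- spindle: Roll spindle, 0.13 to 0.25 kg: aluminium square tube 20 x 20 x 196 mm with black square end caps (26 x 26 mm, 14 mm long) and steel pins (10 mm across, 8 mm long); 240 mm over all, both ends alike. Origin at the middle of its axis (centre of mass), y along it. Starts flat on the case's floor on its caps, axis 19 mm above the bench; tube seen through the hatch, to be gripped across its 20 mm.
- spindle_end_a (a point): Tip of the pin at the +y end of the spindle, on its axis, 120 mm from its middle. At the start the spindle lies roughly along the case, its middle within 20 mm of the case's middle lengthwise and 8 mm across.
- spindle_end_b (a point): Tip of the pin at the -y end of the spindle, on its axis, 120 mm from its middle.
- label_roll: White label roll lying flat, 92 mm in diameter, 26 mm high, loose, on the bench on the far side of the case; origin at the centre of its underside. To be left alone.
- tape_core: Empty cardboard tape core standing on its rim, 81 mm in diameter, 48 mm high, loose, on the far side of the case; origin at the centre of its underside. To be left alone.
- weight_500: Small steel scale weight with a knob, 38 mm in diameter, 58 mm high, loose, on the far side of the case; origin at the centre of its underside. To be left alone.

How it is judged:
By the outcome, as a careful person would: the job done as asked, in the order asked, and still so for the second after the job is handed in, while the arm keeps its last pose, push and grip.
It also fails if it takes over 38 s, if anything falls off the work surface, if the arm or the gripper's body presses on something with over 40 N, if the wrist force passes 120 N, or if a joint passes its speed limit or range.

## Working session

There is one attempt and no reset: what is moved stays moved. The work goes in short steps, Python scripts to look and compute and a tool call to move; the robot and the scene stay as the last step left them, time stands still between calls to the robot, and variables do not carry over. Pictures are saved under pics/ and viewed, at most 10 in all, crops included, and the job is handed in when it is done.

```bash
ls; mkdir -p pics; python3 - <<'E'
from plant import ctrl, cams
import cv2,numpy as np,pickle
o=ctrl.get_obs();print(o)
for n in("side","top"):
    s=cams.snapshot(n);pickle.dump(s,open(n+'0.pkl','wb'))
    cv2.imwrite(f'pics/{n}0.png',s['frame'][:,:,::-1]);print(n,s['fovy'],s['cx'],s['cy'],s['R'],s['t'],-s['R'].T@s['t'])
E
```

```text
pics
plant.py
{'clock': 0.0, 'joint_pos': array([ 9.31121898e+01,  2.05926622e+01,  6.33695949e-01, -2.21464919e-02,
       -7.01373112e+01, -1.65054821e+01]), 'qvel': array([ 4.54284305e-02,  3.63627831e-02,  1.12460061e-01, -1.25797124e-05,
       -6.74182308e-04, -3.28508778e-02]), 'tau': array([ 1.48743202e-03, -5.82717061e+01,  2.93052274e+01,  6.99721947e+00,
        6.83462567e-03, -1.49993011e-04]), 'tool_pos': array([0.15627705, 0.65618448, 0.25060186]), 'orientation': array([ 1.79901774e+02, -7.39496162e-03, -1.34008281e+01]), 'force': array([-0.41022908, -1.08437154,  0.05315696]), 'moment': array([-0.0053631 , -0.00708216, -0.00571342]), 'gripper_force': 0.0, 'opening': 0.08749470342577878}
side 45.89803097406253 322.65043011402634 238.67404078051493 [[ 0.99967381  0.02540494 -0.00261908]
 [ 0.01478223 -0.65918386 -0.7518365 ]
 [-0.02082682  0.75155254 -0.65934439]] [-0.63290829  0.07576514  1.03211797] [ 0.6530776  -0.70966873  0.73582655]
top 56.827175907119575 318.1628652648966 244.62102568041013 [[-3.14324220e-04 -9.99409665e-01  3.43543751e-02]
 [-9.87624024e-01 -5.07787916e-03 -1.56757782e-01]
 [ 1.56839690e-01 -3.39784790e-02 -9.87039399e-01]] [-8.82115760e-05  6.51178669e-01  8.37040676e-01] [0.51183847 0.03165982 0.92827248]
```

View pics/side0.png

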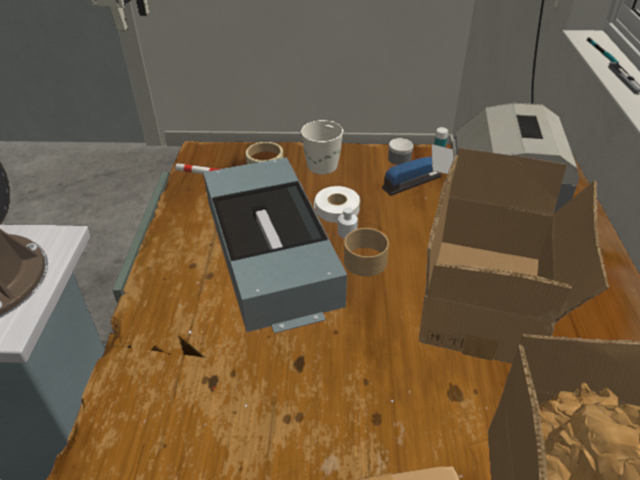

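View pics/top0.png

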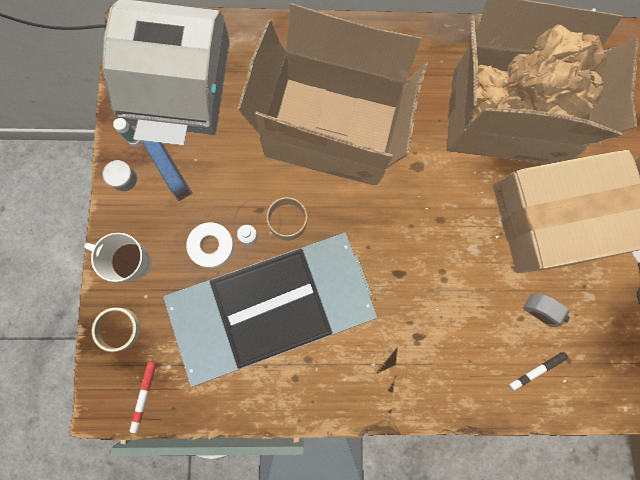

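The top view shows the case centred near (270,309), rotated about 20°. The tube runs from about (230,320) to (312,290), and the side view shows it near (269,229). I'll enlarge both views of the hatch for measurement.

```bash
python3 - <<'E'
import cv2,pickle,numpy as np
T=pickle.load(open('top0.pkl','rb'));S=pickle.load(open('side0.pkl','rb'))
a=T['frame'][225:393,155:385,::-1];b=S['frame'][155:333,195:350,::-1]
cv2.imwrite('pics/t1.png',cv2.resize(a,None,fx=3.4,fy=3.4,interpolation=cv2.INTER_CUBIC))
cv2.imwrite('pics/s1.png',cv2.resize(b,None,fx=3.3,fy=3.3,interpolation=cv2.INTER_CUBIC))
E
```

```text
(no output)
```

View pics/t1.png

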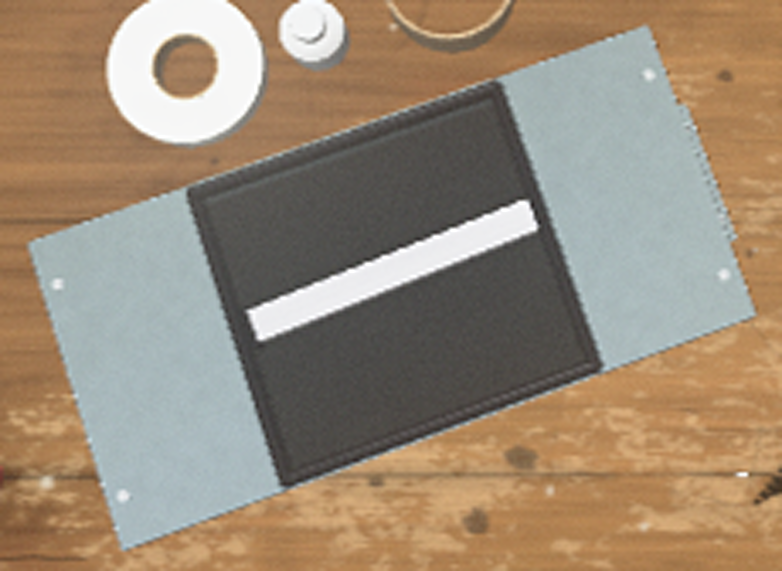

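View pics/s1.png

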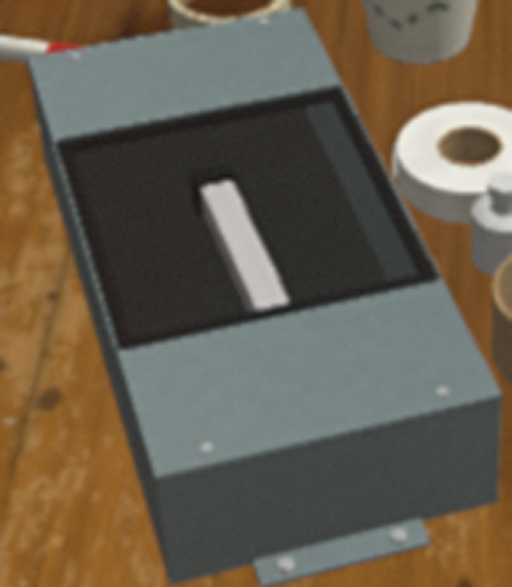

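The top crop shows the cover corners at (30,243), (122,549), (755,316) and (648,27), and the tube's top face from (257,326) to (528,215). The side crop shows the same corners at (30,60), (155,477), (498,395) and (305,10). It also shows the tube's far end at (218,183) with the black cap beyond it, which locates the spindle lengthwise.

```bash
cat > h.py <<'E'
import numpy as np,pickle
def K(s):
    f=240/np.tan(np.radians(s['fovy']/2));return np.array([[f,0,s['cx']],[0,f,s['cy']],[0,0,1]])
def ray(s,p):
    return -s['R'].T@s['t'], s['R'].T@np.linalg.inv(K(s))@np.array([p[0],p[1],1.])
def atz(s,p,z):
    c,d=ray(s,p);return c+d*(z-c[2])/d[2]
def tri(s1,p1,s2,p2):
    import cv2
    P=[K(s)@np.c_[s['R'],s['t']] for s in(s1,s2)]
    X=cv2.triangulatePoints(P[0],P[1],np.array(p1,float),np.array(p2,float))[:,0];return X[:3]/X[3]
def dep(s,p):
    u,v=np.round(p).astype(int);z=np.median(s['z_map'][v-1:v+2,u-1:u+2]);c,d=ray(s,p);return c+d*z
E
python3 - <<'E'
from h import *
np.set_printoptions(precision=4,suppress=True)
T=pickle.load(open('top0.pkl','rb'));S=pickle.load(open('side0.pkl','rb'))
t=lambda p:np.array(p)/3.4+[155-.35,225-.35]; s=lambda p:np.array(p)/3.3+[195-.35,155-.35]
tc=[t(p) for p in[(30,243),(122,549),(755,316),(648,27)]]
sc=[s(p) for p in[(305,10),(30,60),(155,477),(498,395)]]
for a,b in zip(tc,sc): print(tri(T,a,S,b),atz(T,a,.08),atz(S,b,.08))
for S_,q in((T,tc),(S,sc)):
    C=np.array([atz(S_,p,.08) for p in q]);l=(C[0]+C[1]-C[2]-C[3])/2;w=(C[0]-C[1]+C[3]-C[2])/2
    print('case',C.mean(0),np.linalg.norm(l),np.linalg.norm(w),np.degrees(np.arctan2(-l[0],l[1])))
a,b=[atz(T,t(p),.029) for p in[(257,326),(528,215)]];print('tube top view',a,b,np.degrees(np.arctan2(-(a-b)[0],(a-b)[1])))
print('depth',[dep(T,t(p)) for p in[(300,310),(400,268),(500,227)]],[dep(S,s(p)) for p in[(225,200),(240,235),(262,290)]])
print('side',atz(S,s((218,183)),.029),atz(S,s((268,303)),.029))
E
```

```text
[0.5496 0.2942 0.0794] [0.5471 0.2934 0.08  ] [0.5512 0.2937 0.08  ]
[0.385  0.2365 0.0786] [0.3837 0.2358 0.08  ] [0.3865 0.2346 0.08  ]
[ 0.5084 -0.1084  0.0797] [ 0.5071 -0.1086  0.08  ] [ 0.5092 -0.1086  0.08  ]
[ 0.6715 -0.0502  0.0802] [ 0.6706 -0.0504  0.08  ] [ 0.6721 -0.0498  0.08  ]
case [0.5271 0.0926 0.08  ] 0.3655708989961586 0.17342970235724203 19.734118051482422
case [0.5298 0.0925 0.08  ] 0.3643291914818006 0.17408107701785672 19.528216468009827
tube top view [0.5012 0.1755 0.029 ] [0.5661 0.0174 0.029 ] 22.323598417400127
depth [array([0.5104, 0.1505, 0.0304]), array([0.5348, 0.0926, 0.0301]), array([0.559 , 0.0339, 0.028 ])] [array([0.5102, 0.1639, 0.0289]), array([0.5224, 0.1316, 0.0288]), array([0.54  , 0.0818, 0.0301])]
side [0.5042 0.1802 0.029 ] [0.5442 0.072  0.029 ]
```

Careful with the scale: turns go in shares of 60 degrees. That gives: 54.9 degrees is 0.915.

Request:
{"fn": "drive_effector", "kwargs": {"moves": [[[0.058, 0.053, 0], 0.1167, 0.05], [[0.116, 0.106, 0], 0.2333, 0.05], [[0.174, 0.159, 0], 0.35, 0.05], [[0.232, 0.212, 0], 0.4667, 0.05], [[0.248, 0.227, 0], 0.5833, 0.05], [[0.248, 0.227, 0], 0.75, 0.05], [[0.248, 0.227, 0], 0.915, 0.05], [[0.248, 0.227, 0], 0.915, 0.05]]}}

```text
clock: 1.1
tool_pos: [0.3452, 0.3779, 0.2515]
orientation: [180.0, -0.0, -68.3]
force: [-0.6, -0.4, 0.2]
opening: 0.0501
gripper_force: 0.0
```

```bash
python3 -c "
from plant import ctrl, cams
print(ctrl.get_obs())"
```

```text
{'clock': 1.1, 'joint_pos': array([ 6.95891600e+01,  5.08512786e+00, -1.95838838e+01, -8.33719230e-03,
       -6.53396734e+01, -4.78632876e+01]), 'qvel': array([0.78219127, 0.32271333, 0.27243826, 0.07455425, 0.03538862,
       5.45763948]), 'tau': array([ -0.45211779, -35.96284747,  28.165344  ,   6.7463395 ,
        -0.06515209,  -1.49919413]), 'tool_pos': array([0.34521232, 0.37787941, 0.25147046]), 'orientation': array([ 1.79988555e+02, -1.35758560e-03, -6.82776066e+01]), 'force': array([-0.60635082, -0.353133  ,  0.22338875]), 'moment': array([ 0.12714999, -0.01971092,  0.01313937]), 'gripper_force': 0.0, 'opening': 0.05011367169370379}
```

Request:
{"fn": "drive_effector", "kwargs": {"moves": [[[0.055, -0.012, 0.015], 0, 0.05], [[0.11, -0.024, 0.03], 0, 0.05], [[0.165, -0.036, 0.045], 0, 0.05], [[0.22, -0.048, 0.06], 0, 0.05], [[0.275, -0.06, 0.08], 0, 0.05], [[0.328, -0.0717, 0.1], 0, 0.05], [[0.328, -0.0717, 0.12], 0, 0.05], [[0.328, -0.0717, 0.12], 0, 0.05]]}}

```text
clock: 2.1
tool_pos: [0.5321, 0.0993, 0.1298]
orientation: [179.8, -0.0, -68.2]
force: [0.3, 0.3, 0.6]
opening: 0.05
gripper_force: 0.0
```

```bash
python3 - <<'E'
from plant import ctrl, cams
import cv2,pickle
for n in("side","top"):
    s=cams.snapshot(n);pickle.dump(s,open(n+'1.pkl','wb'))
    if n=="side":cv2.imwrite('pics/side1.png',cv2.resize(s['frame'][100:300,180:400,::-1],None,fx=3,fy=3,interpolation=cv2.INTER_CUBIC))
    else:cv2.imwrite('pics/top1.png',cv2.resize(s['frame'][200:400,150:390,::-1],None,fx=3,fy=3,interpolation=cv2.INTER_CUBIC))
E
```

```text
(no output)
```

View pics/side1.png

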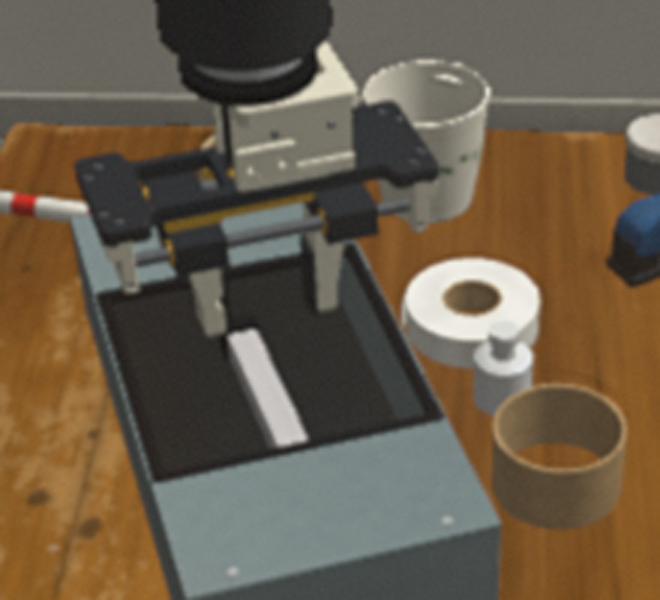

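The gripper now straddles the tube over the hatch, with the fingertips at (210,330) and (328,305) either side of the tube at (240,340). Next I descend.

Request:
{"fn": "drive_effector", "kwargs": {"moves": [[[0, 0, 0.04], 0, 0.05], [[0, 0, 0.075], 0, 0.05], [[0, 0, 0.083], 0, 0.05], [[0, 0, 0.083], 0, 0.05], [[0, 0, 0.085], 0, 0.05]]}}

```text
clock: 2.82
tool_pos: [0.5341, 0.101, 0.0483]
orientation: [-179.8, 0.0, -68.2]
force: [-0.7, 0.0, 0.4]
opening: 0.0499
gripper_force: 0.0
```

Request:
{"fn": "drive_effector", "kwargs": {"moves": [[[0, 0, 0.003], 0, 0.05], [[0, 0, 0.003], 0, 0.03], [[0, 0, 0.003], 0, 0.015], [[0, 0, 0.003], 0, 0.01], [[0, 0, 0.003], 0, 0.01], [[0, 0, 0.003], 0, 0.01]]}}

```text
clock: 3.58
tool_pos: [0.533, 0.1001, 0.0436]
orientation: [180.0, -0.0, -68.3]
force: [-0.5, -0.9, 1.5]
opening: 0.0199
gripper_force: 30.0
```

Request:
{"fn": "drive_effector", "kwargs": {"moves": [[[0.012, 0.0005, -0.002], 0, 0.01], [[0.024, 0.001, -0.002], 0, 0.01], [[0.036, 0.0015, -0.002], 0, 0.01], [[0.044, 0.0017, -0.002], 0, 0.01], [[0.045, 0.0017, -0.002], 0, 0.01]]}}

```text
clock: 4.2
tool_pos: [0.5482, 0.0569, 0.0454]
orientation: [180.0, -0.0, -68.4]
force: [-0.3, -0.3, -0.6]
opening: 0.0194
gripper_force: 30.0
```

```bash
python3 - <<'E'
from plant import ctrl, cams
import cv2,pickle
s=cams.snapshot("side");pickle.dump(s,open('side2.pkl','wb'))
cv2.imwrite('pics/side2.png',cv2.resize(s['frame'][130:290,190:380,::-1],None,fx=3.5,fy=3.5,interpolation=cv2.INTER_CUBIC))
E
```

```text
(no output)
```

View pics/side2.png

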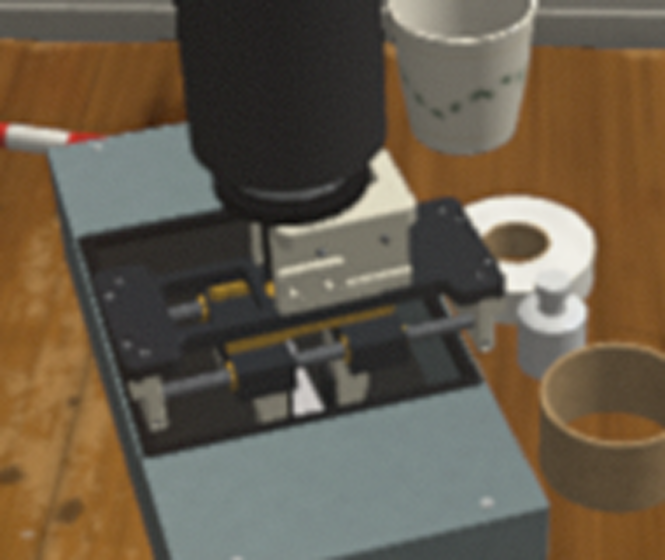

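```bash
python3 - <<'E'
from plant import ctrl, cams
import cv2,pickle
s=cams.snapshot("top");pickle.dump(s,open('top2.pkl','wb'))
cv2.imwrite('pics/top2.png',cv2.resize(s['frame'][215:395,150:390,::-1],None,fx=3.3,fy=3.3,interpolation=cv2.INTER_CUBIC))
E
```

```text
(no output)
```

View pics/top2.png

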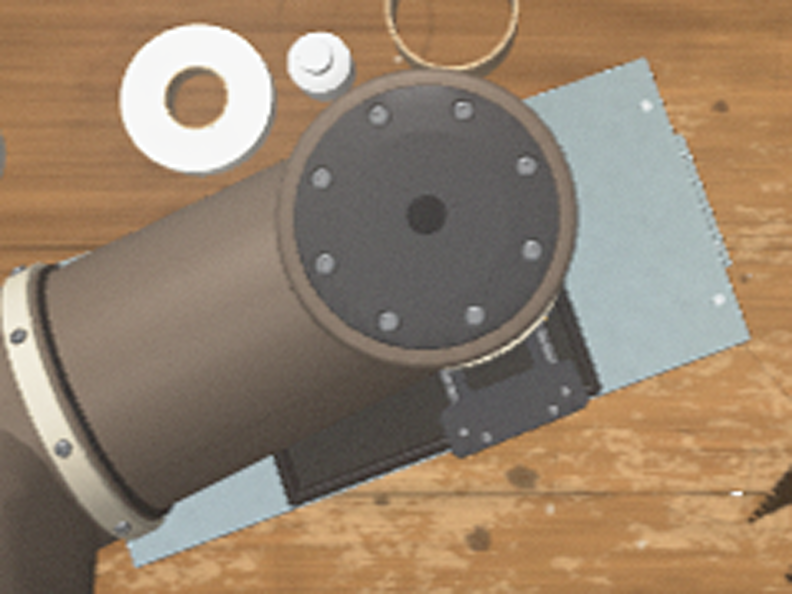

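The arm hides the spindle from above, and the label roll at (195,98), weight at (320,62) and core at (450,20) still stand. Next I lift so that the −y end presses under the trim and the +y end tilts up.

Request:
{"fn": "drive_effector", "kwargs": {"moves": [[[0, 0, -0.012], 0, 0.01], [[0, 0, -0.024], 0, 0.01], [[0, 0, -0.036], 0, 0.01], [[0, 0, -0.04], 0, 0.01]]}}

```text
clock: 4.8
tool_pos: [0.5486, 0.0581, 0.0871]
orientation: [-179.9, 0.0, -68.3]
force: [0.3, -0.7, -1.2]
opening: 0.0195
gripper_force: 30.0
```

Request:
{"fn": "drive_effector", "kwargs": {"moves": [[[0, 0, -0.004], 0, 0.01], [[0, 0, -0.008], 0, 0.01], [[0, 0, -0.012], 0, 0.01]]}}

```text
clock: 5.18
tool_pos: [0.548, 0.0577, 0.0973]
orientation: [180.0, 0.0, -68.3]
force: [2.4, 0.2, -5.9]
opening: 0.0197
gripper_force: 30.0
```

Request:
{"fn": "drive_effector", "kwargs": {"moves": [[[0, 0, -0.004], 0, 0.01], [[-0.001, 0, -0.008], 0, 0.01], [[-0.002, 0, -0.012], 0, 0.01], [[-0.002, 0, -0.014], 0, 0.01]]}}

```text
clock: 5.68
tool_pos: [0.5467, 0.0594, 0.1116]
orientation: [179.9, 0.0, -68.3]
force: [0.2, -0.3, -6.5]
opening: 0.0197
gripper_force: 30.0
```

```bash
python3 - <<'E'
from plant import ctrl, cams
import cv2,pickle
s=cams.snapshot("side");pickle.dump(s,open('side3.pkl','wb'))
cv2.imwrite('pics/side3.png',cv2.resize(s['frame'][110:290,190:380,::-1],None,fx=3.3,fy=3.3,interpolation=cv2.INTER_CUBIC))
E
```

```text
(no output)
```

View pics/side3.png

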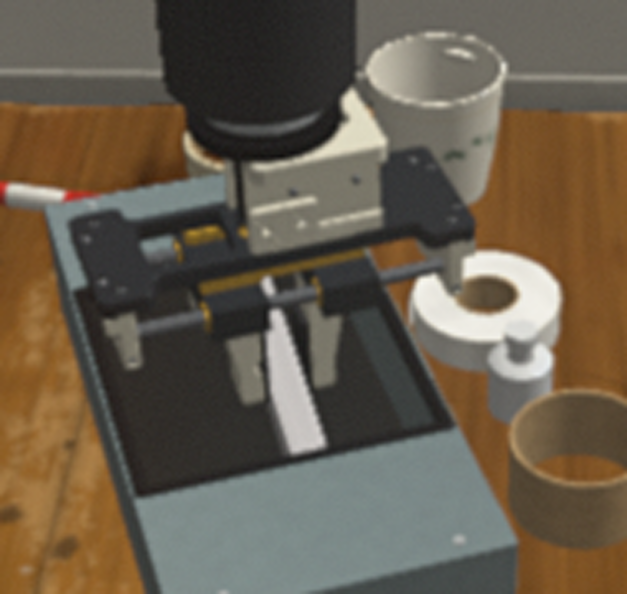

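The tube is now tilted: it leaves under the near trim at (308,445) and rises between the fingers at (270,290). I'll measure the tilt from depth.

```bash
python3 - <<'E'
from h import *
S=pickle.load(open('side3.pkl','rb'))
s=lambda p:np.array(p)/3.3+[190-.35,110-.35]
for p in[(275,310),(281,345),(289,380),(297,415),(304,438)]:print(dep(S,s(p)).round(4))
E
```

```text
[0.5418 0.0944 0.1125]
[0.5461 0.0767 0.1024]
[0.5516 0.0573 0.094 ]
[0.5569 0.0393 0.0849]
[0.5614 0.0265 0.08  ]
```

Request:
{"fn": "drive_effector", "kwargs": {"moves": [[[-0.012, 0, -0.005], 0, 0.01], [[-0.024, 0, -0.0105], 0, 0.01], [[-0.036, 0, -0.0155], 0, 0.01], [[-0.048, 0, -0.021], 0, 0.01], [[-0.05, 0, -0.022], 0, 0.01]]}}

```text
clock: 6.35
tool_pos: [0.5287, 0.1064, 0.1341]
orientation: [-180.0, -0.0, -68.2]
force: [3.1, -7.9, -7.1]
opening: 0.0199
gripper_force: 30.0
```

Request:
{"fn": "drive_effector", "kwargs": {"moves": [[[-0.012, 0, -0.005], 0, 0.01], [[-0.024, 0, -0.01], 0, 0.01], [[-0.036, 0, -0.015], 0, 0.01], [[-0.048, 0, -0.02], 0, 0.01], [[-0.05, 0, -0.021], 0, 0.01]]}}

```text
clock: 6.98
tool_pos: [0.5103, 0.1536, 0.1552]
orientation: [-179.9, 0.0, -68.2]
force: [-0.1, -0.0, -1.4]
opening: 0.0195
gripper_force: 30.0
```

Request:
{"fn": "drive_effector", "kwargs": {"moves": [[[0, 0, -0.015], 0, 0.01], [[0, 0, -0.03], 0, 0.01], [[0, 0, -0.05], 0, 0.01], [[0, 0, -0.07], 0, 0.01], [[0, 0, -0.09], 0, 0.01], [[0, 0, -0.09], 0, 0.01]]}}

```text
clock: 7.72
tool_pos: [0.5113, 0.1526, 0.247]
orientation: [-179.8, 0.0, -68.3]
force: [0.3, -0.3, -1.1]
opening: 0.0195
gripper_force: 30.0
```

```bash
python3 - <<'E'
from plant import ctrl, cams
import cv2,pickle
s=cams.snapshot("side");pickle.dump(s,open('side4.pkl','wb'))
cv2.imwrite('pics/side4.png',cv2.resize(s['frame'][60:290,180:390,::-1],None,fx=2.6,fy=2.6,interpolation=cv2.INTER_CUBIC))
E
```

```text
(no output)
```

View pics/side4.png

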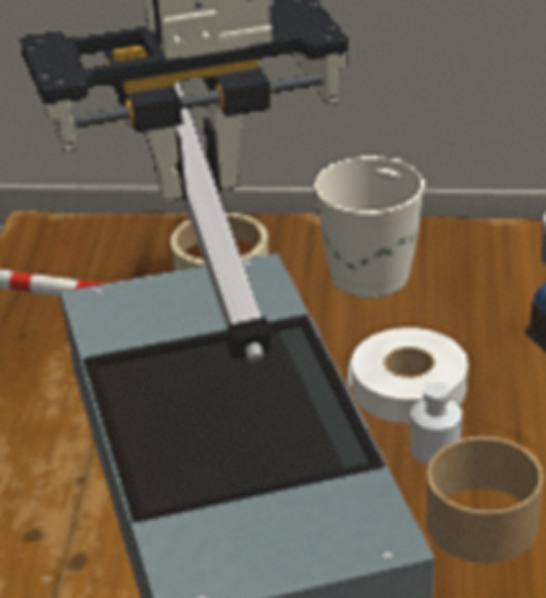

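The spindle is fully out of the hatch and held tilted: low pin tip at (255,352), cap at (250,335), tube up to (185,110). The three loose things still stand. Next I measure how it lies in the gripper.

```bash
python3 - <<'E'
from h import *
S=pickle.load(open('side4.pkl','rb'))
s=lambda p:np.array(p)/2.6+[180-.35,60-.35]
P=np.array([dep(S,s(p)) for p in[(193,140),(203,180),(213,220),(223,260),(237,305)]]);print(P.round(4))
print('pin',dep(S,s((255,352))).round(4))
d=P[-1]-P[0];print(np.degrees(np.arctan2(d[2],np.hypot(d[0],d[1]))),np.degrees(np.arctan2(d[0],-d[1])))
E
```

```text
[[0.5081 0.1818 0.2442]
 [0.5172 0.1517 0.2312]
 [0.5258 0.1246 0.2171]
 [0.5344 0.0962 0.2047]
 [0.5453 0.0676 0.1893]]
pin [0.5579 0.0428 0.1705]
-24.56510798155132 18.016845810345664
```

Request:
{"fn": "drive_effector", "kwargs": {"moves": [[[0.03, 0, 0], 0, 0.01], [[0.055, 0, 0.01], 0, 0.01], [[0.058, 0, 0.035], 0, 0.01], [[0.058, 0, 0.06], 0, 0.01], [[0.058, 0, 0.075], 0, 0.01], [[0.058, 0, 0.085], 0, 0.01], [[0.058, 0, 0.095], 0, 0.01], [[0.058, 0, 0.1], 0, 0.01]]}}

```text
clock: 8.78
tool_pos: [0.532, 0.0989, 0.1445]
orientation: [-180.0, 0.0, -68.3]
force: [-0.4, 1.7, 2.2]
opening: 0.0197
gripper_force: 30.0
```

Request:
{"fn": "drive_effector", "kwargs": {"moves": [[[0, 0, 0.008], 0, 0.01], [[0, 0, 0.015], 0, 0.01], [[0, 0, 0.02], 0, 0.01], [[0, 0, 0.023], 0, 0.01], [[0, 0, 0.025], 0, 0.01], [[0, 0, 0.026], 0, 0.01]]}}

```text
clock: 9.52
tool_pos: [0.5318, 0.0985, 0.1195]
orientation: [-180.0, -0.0, -68.3]
force: [-7.9, 1.7, 17.1]
opening: 0.0198
gripper_force: 30.0
```

Request:
{"fn": "drive_effector", "kwargs": {"moves": [[[0, 0, -0.01], 0, 0.01], [[0, 0, -0.03], 0, 0.01], [[0, 0, -0.06], 0, 0.01], [[0, 0, -0.09], 0, 0.01], [[0, 0, -0.115], 0, 0.01], [[0, 0, -0.13], 0, 0.01], [[0, 0, -0.13], 0, 0.01], [[0, 0, -0.13], 0, 0.01]]}}

```text
clock: 10.52
tool_pos: [0.5312, 0.0983, 0.2474]
orientation: [179.9, 0.0, -68.3]
force: [-0.4, -0.9, -1.7]
opening: 0.0193
gripper_force: 30.0
```

```bash
python3 - <<'E'
from plant import ctrl, cams
import cv2,pickle
s=cams.snapshot("side");pickle.dump(s,open('side5.pkl','wb'))
cv2.imwrite('pics/side5.png',cv2.resize(s['frame'][60:290,180:390,::-1],None,fx=2.6,fy=2.6,interpolation=cv2.INTER_CUBIC))
E
```

```text
(no output)
```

View pics/side5.png

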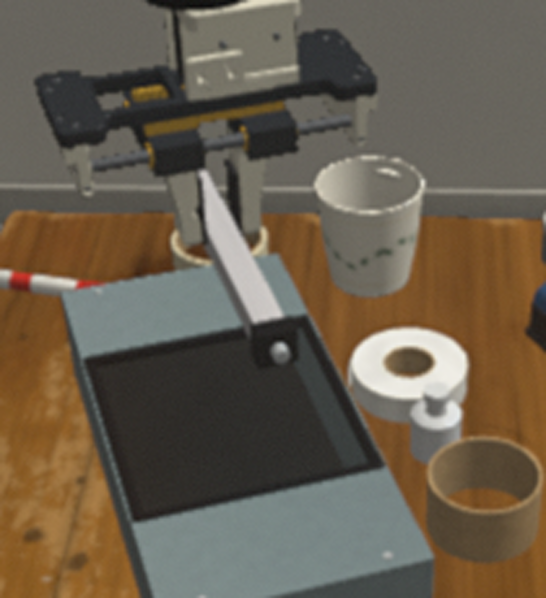

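The spindle hangs clear of the case, pin tip at (281,352) and tube up to (205,180). I'll check that it is level.

```bash
python3 - <<'E'
from h import *
from plant import ctrl, cams
S=pickle.load(open('side5.pkl','rb'))
s=lambda p:np.array(p)/2.6+[180-.35,60-.35]
P=np.array([dep(S,s(p)) for p in[(211,195),(222,222),(235,255),(248,285),(261,313)]]);print(P.round(4))
print('pin',dep(S,s((281,352))).round(4))
d=P[-1]-P[0];print(np.degrees(np.arctan2(d[2],np.hypot(d[0],d[1]))))
c=np.polyfit(-P[:,1]/.93,P[:,2],1);print(np.degrees(np.arctan(c[0])))
E
```

```text
[[0.5254 0.1278 0.2341]
 [0.5357 0.0969 0.2329]
 [0.5472 0.0619 0.231 ]
 [0.5579 0.0314 0.2296]
 [0.5681 0.003  0.2292]]
pin [ 0.5816 -0.0246  0.2214]
-2.1027304017842714
-2.2099278867310597
```

It is about 2° low at the −y end. I'll correct that with a gentle press of this end alone on the near cover, leaving the other end over the hatch.

Request:
{"fn": "drive_effector", "kwargs": {"moves": [[[0.025, 0, 0.03], 0, 0.01], [[0.045, 0, 0.06], 0, 0.01], [[0.045, 0, 0.09], 0, 0.01], [[0.045, 0, 0.115], 0, 0.01], [[0.045, 0, 0.122], 0, 0.01], [[0.045, 0, 0.126], 0, 0.01], [[0.045, 0, 0.13], 0, 0.01], [[0.045, 0, 0.132], 0, 0.01]]}}

```text
clock: 11.58
tool_pos: [0.549, 0.0571, 0.1174]
orientation: [-179.9, -0.0, -68.3]
force: [-1.3, 2.5, 1.6]
opening: 0.019
gripper_force: 30.0
```

Request:
{"fn": "drive_effector", "kwargs": {"moves": [[[0, 0, 0], 0, 0.01], [[0, 0, 0], 0, 0.01]]}}

```text
clock: 11.82
tool_pos: [0.5489, 0.057, 0.1172]
orientation: [-179.9, -0.0, -68.3]
force: [-1.2, 2.6, 3.4]
opening: 0.0198
gripper_force: 30.0
```

Request:
{"fn": "drive_effector", "kwargs": {"moves": [[[0, 0, -0.01], 0, 0.01], [[0, 0, -0.03], 0, 0.01], [[0, 0, -0.06], 0, 0.01], [[0, 0, -0.09], 0, 0.01], [[0, 0, -0.115], 0, 0.01], [[0, 0, -0.13], 0, 0.01], [[0, 0, -0.13], 0, 0.01], [[0, 0, -0.13], 0, 0.01]]}}

```text
clock: 12.82
tool_pos: [0.5478, 0.0566, 0.2454]
orientation: [179.9, 0.0, -68.3]
force: [-0.2, -0.3, -1.8]
opening: 0.0199
gripper_force: 30.0
```

```bash
python3 - <<'E'
from plant import ctrl, cams
from h import *
import cv2
S=cams.snapshot("side");pickle.dump(S,open('side6.pkl','wb'))
# predicted shift of the former tube line with the tool's move
K_=K(S);out=[]
for p in [(.5254,.1278,.2325),(.5357,.0969,.2325),(.5472,.0619,.2325),(.5579,.0314,.2325),(.5681,.003,.2325)]:
    q=np.array(p)+[.0167,-.0418,-.002];c=K_@(S['R']@q+S['t']);u=c[:2]/c[2];X=dep(S,u);out.append(X);print(u.round(1),S['frame'][int(round(u[1])),int(round(u[0]))],X.round(4))
P=np.array(out);print(np.degrees(np.arctan(np.polyfit(-P[:,1]/.93,P[:,2],1)[0])))
o=ctrl.get_obs();print(o['force'],np.abs(o['qvel']).max())
for n in [(330,213),(347,224),(366,253)]:print(n,np.abs(S['frame'][n[1]-25:n[1]+25,n[0]:n[0]+25].astype(int)-pickle.load(open('side0.pkl','rb'))['frame'][n[1]-25:n[1]+25,n[0]:n[0]+25]).mean())
E
```

```text
[268.4 149.9] [199 195 191] [0.5423 0.0849 0.2312]
[272.9 160.4] [196 191 189] [0.5522 0.0569 0.2293]
[278.2 172.9] [199 194 190] [0.5638 0.0213 0.2297]
[283.5 184.5] [200 196 194] [ 0.5746 -0.01    0.2302]
[288.9 195.9] [201 196 194] [ 0.5846 -0.0373  0.2294]
-0.4696012969215684
[ 0.6319394  -0.01565198 -1.53808878] 0.29177227713349724
(330, 213) 2.7829333333333333
(347, 224) 2.389866666666667
(366, 253) 2.0648
```

Request:
{"fn": "drive_effector", "kwargs": {"moves": [[[0, 0, 0], 0, 0.01], [[0, 0, 0], 0, 0.01]]}}

```text
clock: 13.12
tool_pos: [0.5483, 0.0567, 0.246]
orientation: [179.9, -0.0, -68.3]
force: [-0.7, 0.7, -1.0]
opening: 0.0197
gripper_force: 30.0
```

```bash
python3 -c "
from plant import ctrl, cams
print(ctrl.close_job())"
```

```text
the job is handed in; nothing more can be done
None
```

The job is handed in at 13.1 s: the spindle was drawn out slantwise through the hatch and is held at rest, level to about 0.5° and roughly 12 cm above the case, with the label roll, core and weight unmoved in the camera images. To level it I pressed it lightly on the case cover, at up to about 17 N.

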